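# Close up the cassette row on the sampler tray

## Task

Pull the sampler's tray out until it meets its stop, then make room at its right-hand end: push the row of five vial cassettes along the tray, all together as one block, until the row stands tight against the tall stop plate at the tray's left end. Keep the cassettes standing, in line and close together all the way, leave the tray fully out, and do not disturb the bottle, the beaker or the carton.

Things in the scene. Friction and masses are not known exactly. Their poses are not given: they have to be found in the camera images.
- tray (a joint): how far the sampler's sliding tray is pulled out, in m: 0 is fully in, 0.165 is its hard stop, fully out. It slides level towards the robot, along -x of point tray_stop, with about 2 N of friction, and stays where it is left. It starts in or up to 20 mm out; the cassettes ride on it
- tray_handle (a point): middle of the tray's bow handle: a level round steel bar 10 mm thick, 120 mm long along the tray's y, its centre 60 mm above the bench and 50 mm in front of the tray's front panel, whose top is 47 mm above the bench. Moves with the tray; axes as tray_stop
- tray_stop (a point): on the tray, at floor level, middle of the inner face of the tall stop plate at the tray's left end. x: into the sampler, away from the robot; y: left, through the plate (cassettes lie at negative y, push along +y); z up. Tray inside: x from -75 to 75 mm, y from -320 to 0, floor 16 mm above the bench. Heights above the floor: stop plate 50, right-hand lip 10, front panel 31, rear lip 15 mm
- sampler_front (a point): middle of the sampler's front face, on the bench; fixed. The sampler is 390 mm wide (y) and 270 mm deep (x, away from the robot). Its lintel over the tray's opening reaches 90 mm above the bench, the clear cover behind it 88 mm, and from 165 mm behind the front face the housing is 135 mm high. With the tray fully out, tray_stop is 90 mm in front of this face
- cassette1: vial cassette 1 of the five alike in the row, counted from the stop plate (the nearest): white holder 100 (x) x 26 (y) x 48 mm with six capped vials, grey caps up to 55 mm; about 0.09 kg, loose on the tray floor, broad faces towards its neighbours, gaps of a few mm. Origin at the centre of its underside, z up; its x and y within a few degrees of the tray's
- cassette2: vial cassette 2 of the five alike in the row, counted from the stop plate: white holder 100 (x) x 26 (y) x 48 mm with six capped vials, grey caps up to 55 mm; about 0.09 kg, loose on the tray floor, broad faces towards its neighbours, gaps of a few mm. Origin at the centre of its underside, z up; its x and y within a few degrees of the tray's
- cassette3: vial cassette 3 of the five alike in the row, counted from the stop plate: white holder 100 (x) x 26 (y) x 48 mm with six capped vials, grey caps up to 55 mm; about 0.09 kg, loose on the tray floor, broad faces towards its neighbours, gaps of a few mm. Origin at the centre of its underside, z up; its x and y within a few degrees of the tray's
- cassette4: vial cassette 4 of the five alike in the row, counted from the stop plate: white holder 100 (x) x 26 (y) x 48 mm with six capped vials, grey caps up to 55 mm; about 0.09 kg, loose on the tray floor, broad faces towards its neighbours, gaps of a few mm. Origin at the centre of its underside, z up; its x and y within a few degrees of the tray's
- cassette5: vial cassette 5 of the five alike in the row, counted from the stop plate (the last: the one to push on): white holder 100 (x) x 26 (y) x 48 mm with six capped vials, grey caps up to 55 mm; about 0.09 kg, loose on the tray floor, broad faces towards its neighbours, gaps of a few mm. Origin at the centre of its underside, z up; its x and y within a few degrees of the tray's
- reagent: bystander: amber bottle, 62 mm diameter, 135 mm tall, on the bench to the left of the sampler; origin at the centre of its underside
- beaker: bystander: glass beaker, 70 mm diameter, 85 mm tall, on the bench to the right of the sampler; origin at the centre of its underside
- carton: bystander: small cardboard carton 60 x 100 x 35 mm lying on the bench to the left of the sampler; origin at the centre of its underside

How it is judged (in metres and radians):
On the way:
1. the tray is pulled out to its stop (within 8 mm) (value of joint tray above 0.157 m), for 0.2 s.
At the end, for the whole second after the job is handed in: The tray is out to its stop (within 8 mm); cassette 1 stands within 6 mm of the stop plate; every cassette is within 5 mm of touching the next and in line with it within 8 mm; all stand upright on the tray floor, square to the tray within about 7 degrees, and at rest (value of joint tray above 0.157 m and y of cassette1 in the frame of tray_stop between -0.019 and 0 m and y of cassette2 in the frame of cassette1 above -0.031 m and x of cassette2 in the frame of cassette1 between -0.008 and 0.008 m and y of cassette3 in the frame of cassette2 above -0.031 m and x of cassette3 in the frame of cassette2 between -0.008 and 0.008 m and y of cassette4 in the frame of cassette3 above -0.031 m and x of cassette4 in the frame of cassette3 between -0.008 and 0.008 m and y of cassette5 in the frame of cassette4 above -0.031 m and x of cassette5 in the frame of cassette4 between -0.008 and 0.008 m and angle between each of cassette1, cassette2, cassette3, cassette4, cassette5's own z axis and vertical below 0.1 rad and angle between the y axis of each of cassette1, cassette2, cassette3, cassette4, cassette5 and the y axis of tray_stop, either way round below 0.12 rad and linear speed of each of cassette1, cassette2, cassette3, cassette4, cassette5 below 0.01 m/s and z of each of cassette1, cassette2, cassette3, cassette4, cassette5 in the frame of tray_stop below 0.006 m).
It fails at once if the row buckles, splays or breaks up: neighbours more than 15 mm out of line, more than 16 mm apart, or turned more than 14 degrees to one another (x of cassette2 in the frame of cassette1 below -0.015 m or x of cassette2 in the frame of cassette1 above 0.015 m or y of cassette2 in the frame of cassette1 below -0.042 m or angle between the y axis of cassette1 and the y axis of cassette2, either way round above 0.25 rad or x of cassette3 in the frame of cassette2 below -0.015 m or x of cassette3 in the frame of cassette2 above 0.015 m or y of cassette3 in the frame of cassette2 below -0.042 m or angle between the y axis of cassette2 and the y axis of cassette3, either way round above 0.25 rad or x of cassette4 in the frame of cassette3 below -0.015 m or x of cassette4 in the frame of cassette3 above 0.015 m or y of cassette4 in the frame of cassette3 below -0.042 m or angle between the y axis of cassette3 and the y axis of cassette4, either way round above 0.25 rad or x of cassette5 in the frame of cassette4 below -0.015 m or x of cassette5 in the frame of cassette4 above 0.015 m or y of cassette5 in the frame of cassette4 below -0.042 m or angle between the y axis of cassette4 and the y axis of cassette5, either way round above 0.25 rad).
It fails at once if a cassette tips over by more than 17 degrees (angle between any of cassette1, cassette2, cassette3, cassette4, cassette5's own z axis and vertical above 0.3 rad).
It fails at once if a cassette is lifted more than 15 mm off the tray floor (z of any of cassette1, cassette2, cassette3, cassette4, cassette5 in the frame of tray_stop above 0.015 m).
It fails at once if the bottle, the beaker or the carton is shifted more than 25 mm (distance of any of reagent, beaker, carton from where it was at the start of the episode above 0.025 m).
It also fails if it takes over 48 s, if anything falls off the work surface, if the arm or the gripper's body presses on something with over 40 N, if the wrist force passes 120 N, or if a joint passes its speed limit or range.

## Robot

A 7-joint arm with a two-finger parallel gripper is mounted at the origin on the work surface. World frame = base frame: x ahead of the robot, y to its left, z up, the work surface at z = 0. Lengths are in m, angles in degrees, forces in N, time in s.
With the tool pointing down it reaches from about 0.425 to 0.875 m from the base axis. Payload 4.7 kg.
Tool frame: the origin (TCP) lies between the finger pads; the fingertips stand 11 mm ahead of it and the grasp point (between the pads) lies 8 mm behind it (env.tcp_to_tips is the distance from the TCP to the fingertips, in m); z points along the fingers, y is the line along which they close (so a half turn about z gives the same grasp; the last joint's range is limited). The gripper opens to 87 mm and grips with 3 to 60 N. Pads are 19 mm wide; open, the fingers measure 117 mm over their backs; the gripper's body (75 mm by 190 mm) begins 51 mm behind the grasp point.
Start: joints at [0.808, 18.392, -4.016, 83.108, 1.295, 78.541, -3.26], TCP at [0.65, -0, 0.234] pointing down, gripper open.
Joint ranges: [-163.93, 163.93], [-17.29, 119.83], [-79.2, 71.16], [3.27, 140.29], [-89.18, 269.18], [5.43, 117.66], [-154.24, 154.24]. Speed limits (degrees/s): [147.25, 147.25, 180, 180, 180, 180, 180].

## Interface

Orientations are given as [roll, pitch, yaw] about the fixed x, y, z axes, in that order (R = Rz(yaw) Ry(pitch) Rx(roll)).
In Python, from cell import env, viewer gives the robot as it stands.
- The arm moves only by the tool step_arm, never from a script. Its arguments are lists of equal length, an entry for each row: "delta_pos": the shift along the tool's x, y, z in units of 0.2 m (1.0 is 0.2 m), a list of three; "rot": the turn, a rotation vector about the tool's x, y, z in units of 1.5 rad (1.0 is 1.5 rad), a list of three; "gripper": the gripper command: -1 is shut, 1 is fully open, values between are in proportion. A call has 1 to 20 rows; each row is the pose to reach, as a shift and turn from the pose commanded when the call began, along the tool's axes at that moment; what a row does not reach only later rows make up. A row lasts 1/8 s, in which the tool goes at most 62.5 mm and 10.7 degrees, less where a joint would pass 70% of its speed; a pose out of reach is approached as far as the arm can. A call with a number of a shift or a turn outside -1 to 1 is refused whole. A call with a gripper value outside its range is refused whole. The fingers move at their own pace and stop on an object; "squeeze" is the grip in N (left out, the last holds). Time passes only in rows, so rows that repeat a pose let the fingers close. It gives the time, the measured TCP pose, the force, the opening and the grip force at its end, in the units of the state.
- env.get_obs(): the state, without advancing time (a new reading comes with each control period).
- viewer.read_camera(name): name is "scene" or "side" or "wrist"; returns a dict with "img" (400x640x3 uint8, red, green, blue), "fx", "fy", "cx", "cy" (pixels), "pose" (4x4, takes a point from camera to world coordinates). Camera axes: x right, y down, z forward; pixel columns grow to the right and rows downward; lengths in m; the calibration is good to about 2 mm. A picture is of the moment at which its call begins. There is no depth.
- env.sign_off(): hands the job in; it is judged then, once.
The state is a dict: "time_s": time; "qpos": joint angles; "joint_velocities": joint speeds; "effort": joint torques, N m; "tool_pos": TCP position; "tool_rot": TCP orientation; "force": force on the tool from outside, world axes, zero at the start; "wrist_torque": the same for the moment, N m; "grip_width": finger opening in m; "grasp_force": force on a finger pad.
Only numpy, scipy, OpenCV 4.12 (cv2) and the standard library are available. Lean on these libraries where they do the work, as an engineer would, in place of code of your own. Each camera call takes 0.05 s, during which the arm holds its last target. There are 200 camera calls.

## Working session

There is one attempt and no reset: what is moved stays moved. The work goes in short steps, Python scripts to look and compute and a tool call to move; the robot and the scene stay as the last step left them, time stands still between calls to the robot, and variables do not carry over. Pictures are saved under pics/ and viewed, at most 10 in all, crops included, and the job is handed in when it is done.

Besides the shell and the picture viewer there is one more tool, called after "Request:" by a JSON object that holds its "name" and its "arguments", one argument or row to a line. step_arm: Moves the arm, as the interface text tells. Shifts and turns lie within -1 to 1; 1 stands for 0.2 m of shift or 1.5 rad of turn. Its arguments: {"type":"object","properties":{"delta_pos":{"type":"array"},"rot":{"type":"array"},"gripper":{"type":"array"},"squeeze":{"type":"number"}},"required":["delta_pos","rot","gripper"]}

```bash
mkdir -p pics; ls
cat > h.py <<'E'
import numpy as np, cv2
from cell import env, viewer
def snap(n,f):
    c=viewer.read_camera(n); cv2.imwrite(f'pics/{f}.png',c['img'][:,:,::-1]); 
    np.savez(f'pics/{f}.npz',K=[c['fx'],c['fy'],c['cx'],c['cy']],pose=c['pose']); return c
def pt(f,u,v,z):
    d=np.load(f'pics/{f}.npz'); fx,fy,cx,cy=d['K']; P=d['pose']
    r=P[:3,:3]@[(u-cx)/fx,(v-cy)/fy,1]; o=P[:3,3]; return np.round(o+r*(z-o[2])/r[2],4)
def proj(f,p):
    d=np.load(f'pics/{f}.npz'); fx,fy,cx,cy=d['K']; P=d['pose']
    q=P[:3,:3].T@(np.array(p)-P[:3,3]); return np.round([fx*q[0]/q[2]+cx,fy*q[1]/q[2]+cy],1)
E
python3 - <<'E'
from h import *
for n in('scene','side','wrist'):
    c=snap(n,n+'0'); print(n,c['fx'],np.round(c['pose'],3).tolist())
a=[cv2.imread(f'pics/{n}0.png') for n in('scene','side')]
cv2.imwrite('pics/wb.png',cv2.resize(a[0],(800,500)))
cv2.imwrite('pics/sb.png',cv2.resize(a[1],(800,500)))
print(env.get_obs())
E
```

```text
pics
scene 397.1580793493325 [[-0.374, 0.524, -0.765, 1.586], [0.927, 0.22, -0.302, 0.359], [0.01, -0.823, -0.568, 0.803], [0.0, 0.0, 0.0, 1.0]]
side 451.05965361324246 [[-0.702, -0.387, 0.597, -0.055], [-0.712, 0.392, -0.583, 0.649], [-0.009, -0.834, -0.551, 0.716], [0.0, 0.0, 0.0, 1.0]]
wrist 323.1243458378279 [[1.0, -0.0, -0.001, 0.65], [-0.0, -0.963, -0.269, 0.075], [-0.001, 0.269, -0.963, 0.384], [0.0, 0.0, 0.0, 1.0]]
{'time_s': 0.15, 'qpos': array([ 0.80817887, 18.43097476, -4.0139602 , 83.15876213,  1.29448803,
       78.54060206, -3.26003005]), 'joint_velocities': array([-0.01555061, -0.14021849,  0.02608194, -0.24498369,  0.09009869,
       -0.03999126,  0.0524783 ]), 'effort': array([ 2.16972071e-04, -4.91794288e+01, -4.04079035e-01, -3.12878716e+01,
       -6.39387709e-02,  4.04033612e-02,  9.90178205e-05]), 'tool_pos': array([ 6.49599859e-01, -6.37756021e-05,  2.32694321e-01]), 'tool_rot': array([-1.79914842e+02,  5.01833992e-03,  8.99995934e+01]), 'force': array([-0.39815351, -0.23543726, -0.10018822]), 'wrist_torque': array([0.00427069, 0.01751914, 0.050693  ]), 'grasp_force': 0.0, 'grip_width': 0.08695125522926331}
```

View pics/wb.png

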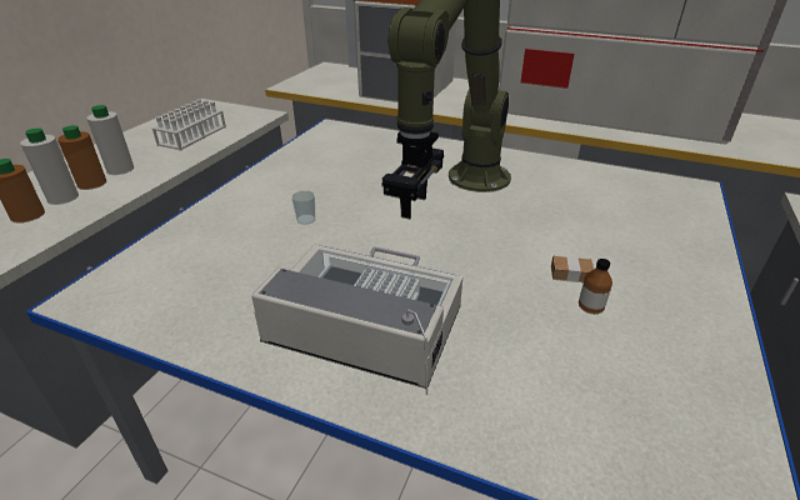

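View pics/wrist0.png

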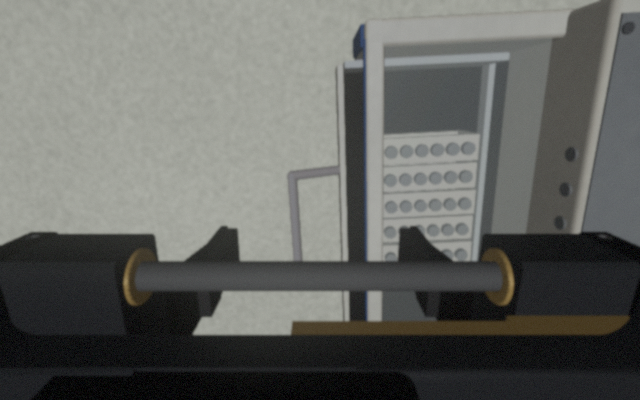

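The scene view shows the sampler at about (360,320), with the handle at (395,255), the beaker at (304,208), and the carton and bottle at (575,268) and (597,290). The wrist view shows the handle bar at u≈295, with its left end at v≈175. The five cassettes are at v≈135–262.

View pics/sb.png

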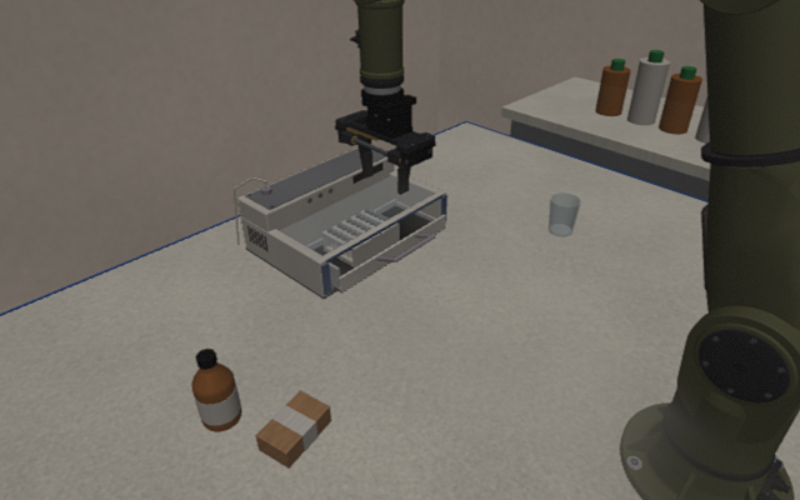

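Run:
```python
from h import *
w='wrist0'
for n,u,v,z in [('hL',293,175,.06),('hmid',298,258,.06),('lintel L front',367,22,.09),('lintel low front',369,318,.09),('panel top',341,68,.047),('panel low',347,300,.047),('stop-L',384,62,.066),('c1cap1',391,152,.071),('c1cap6',467,148,.071),('c4cap1',391,231,.071),('c4cap6',471,228,.071)]: print(n,pt(w,u,v,z))
```

```text
hL [0.6244 0.0048 0.06  ]
hmid [ 0.6279 -0.0885  0.06  ]
lintel L front [0.6903 0.1397 0.09  ]
lintel low front [ 0.7038 -0.1431  0.09  ]
panel top [0.6725 0.1086 0.047 ]
panel low [ 0.6844 -0.1501  0.047 ]
stop-L [0.7105 0.1118 0.066 ]
c1cap1 [0.7208 0.0299 0.071 ]
c1cap6 [0.7939 0.0338 0.071 ]
c4cap1 [ 0.7257 -0.0522  0.071 ]
c4cap6 [ 0.8083 -0.0489  0.071 ]
```

Request:
{"name": "step_arm", "arguments": {
  "delta_pos": [
    [-0.15,-0.06,0],
    [-0.275,-0.115,0.1],
    [-0.275,-0.115,0.3],
    [-0.275,-0.115,0.45],
    [-0.275,-0.115,0.6],
    [-0.275,-0.115,0.7],
    [-0.275,-0.115,0.8],
    [-0.275,-0.115,0.86],
    [-0.275,-0.115,0.91],
    [-0.275,-0.115,0.91]
  ],
  "rot": [
    [0,0,-0.015],
    [0,0,-0.029],
    [0,0,-0.029],
    [0,0,-0.029],
    [0,0,-0.029],
    [0,0,-0.029],
    [0,0,-0.029],
    [0,0,-0.029],
    [0,0,-0.029],
    [0,0,-0.029]
  ],
  "gripper": [
    [-0.31],
    [-0.31],
    [-0.31],
    [-0.31],
    [-0.31],
    [-0.31],
    [-0.31],
    [-0.31],
    [-0.31],
    [-0.31]
  ],
  "squeeze": 15
}}

```text
$.gripper[0]: bad value
```

Request:
{"name": "step_arm", "arguments": {
  "delta_pos": [
    [0,0,0],
    [0,0,0],
    [0,0,0],
    [0,0,0],
    [0,0,0]
  ],
  "rot": [
    [0,0,0],
    [0,0,0],
    [0,0,0],
    [0,0,0],
    [0,0,0]
  ],
  "gripper": [
    [-0.6],
    [-0.8],
    [-1],
    [-1],
    [-1]
  ],
  "squeeze": 15
}}

```text
$.gripper[0]: bad value
```

Gripper is a flat list.

Request:
{"name": "step_arm", "arguments": {
  "delta_pos": [
    [-0.15,-0.06,0],
    [-0.275,-0.115,0.1],
    [-0.275,-0.115,0.3],
    [-0.275,-0.115,0.45],
    [-0.275,-0.115,0.6],
    [-0.275,-0.115,0.7],
    [-0.275,-0.115,0.8],
    [-0.275,-0.115,0.86],
    [-0.275,-0.115,0.91],
    [-0.275,-0.115,0.91]
  ],
  "rot": [
    [0,0,-0.015],
    [0,0,-0.029],
    [0,0,-0.029],
    [0,0,-0.029],
    [0,0,-0.029],
    [0,0,-0.029],
    [0,0,-0.029],
    [0,0,-0.029],
    [0,0,-0.029],
    [0,0,-0.029]
  ],
  "gripper": [-0.31,-0.31,-0.31,-0.31,-0.31,-0.31,-0.31,-0.31,-0.31,-0.31],
  "squeeze": 15
}}

```text
time_s: 1.4
tool_pos: [0.6268, -0.055, 0.0511]
tool_rot: [-180.0, -0.0, 92.5]
force: [-0.5, 0.5, 0.3]
grip_width: 0.0302
grasp_force: 0.0
```

Request:
{"name": "step_arm", "arguments": {
  "delta_pos": [
    [0,0,0],
    [0,0,0],
    [0,0,0],
    [0,0,0],
    [0,0,0]
  ],
  "rot": [
    [0,0,0],
    [0,0,0],
    [0,0,0],
    [0,0,0],
    [0,0,0]
  ],
  "gripper": [-0.6,-0.8,-1,-1,-1],
  "squeeze": 15
}}

```text
time_s: 2.02
tool_pos: [0.6271, -0.0551, 0.052]
tool_rot: [180.0, 0.0, 92.5]
force: [-1.6, -0.5, 4.1]
grip_width: 0.0092
grasp_force: 15.0
```

Request:
{"name": "step_arm", "arguments": {
  "delta_pos": [
    [0,-0.01,0],
    [0,-0.03,0],
    [0,-0.06,0],
    [0,-0.1,0],
    [0,-0.15,0],
    [0,-0.2,0],
    [0,-0.25,0],
    [0,-0.3,0],
    [0,-0.35,0],
    [0,-0.4,0],
    [0,-0.45,0],
    [0,-0.5,0],
    [0,-0.54,0],
    [0,-0.58,0],
    [0,-0.61,0],
    [0,-0.64,0],
    [0,-0.66,0],
    [0,-0.68,0],
    [0,-0.69,0],
    [0,-0.7,0]
  ],
  "rot": [
    [0,0,0],
    [0,0,0],
    [0,0,0],
    [0,0,0],
    [0,0,0],
    [0,0,0],
    [0,0,0],
    [0,0,0],
    [0,0,0],
    [0,0,0],
    [0,0,0],
    [0,0,0],
    [0,0,0],
    [0,0,0],
    [0,0,0],
    [0,0,0],
    [0,0,0],
    [0,0,0],
    [0,0,0],
    [0,0,0]
  ],
  "gripper": [-1,-1,-1,-1,-1,-1,-1,-1,-1,-1,-1,-1,-1,-1,-1,-1,-1,-1,-1,-1]
}}

```text
time_s: 4.53
tool_pos: [0.4869, -0.0616, 0.052]
tool_rot: [180.0, 0.0, 92.5]
force: [2.6, -2.5, 6.5]
grip_width: 0.0094
grasp_force: 15.0
```

Request:
{"name": "step_arm", "arguments": {
  "delta_pos": [
    [0,-0.01,0],
    [0,-0.02,0],
    [0,-0.03,0],
    [0,-0.04,0],
    [0,-0.05,0],
    [0,-0.06,0],
    [0,-0.07,0]
  ],
  "rot": [
    [0,0,0],
    [0,0,0],
    [0,0,0],
    [0,0,0],
    [0,0,0],
    [0,0,0],
    [0,0,0]
  ],
  "gripper": [-1,-1,-1,-1,-1,-1,-1]
}}

```text
time_s: 5.4
tool_pos: [0.4759, -0.0621, 0.0521]
tool_rot: [179.6, 0.1, 92.5]
force: [12.7, -1.5, -6.7]
grip_width: 0.0095
grasp_force: 15.0
```

Request:
{"name": "step_arm", "arguments": {
  "delta_pos": [
    [0,0.015,0],
    [0,0.015,0],
    [0,0.015,0],
    [0,0.015,-0.15],
    [0,0.015,-0.4],
    [0,0.1,-0.65],
    [0,0.25,-0.9],
    [0,0.4,-1],
    [0,0.4,-1],
    [0,0.4,-1]
  ],
  "rot": [
    [0,0,0],
    [0,0,0],
    [0,0,0],
    [0,0,0],
    [0,0,0],
    [0,0,0],
    [0,0,0],
    [0,0,0],
    [0,0,0],
    [0,0,0]
  ],
  "gripper": [-0.31,-0.31,-0.31,-0.31,-0.31,-0.31,-0.31,-0.31,-0.31,-0.31]
}}

```text
time_s: 6.65
tool_pos: [0.5517, -0.0582, 0.2501]
tool_rot: [-179.8, -0.0, 92.5]
force: [-0.2, -0.5, -0.1]
grip_width: 0.0299
grasp_force: 0.0
```

Run:
```python
from h import *
snap('wrist','w1'); snap('scene','s1')
cv2.imwrite('pics/s1c.png',cv2.resize(cv2.imread('pics/s1.png')[120:320,160:400],(720,600),interpolation=cv2.INTER_CUBIC))
cv2.imwrite('pics/w1b.png',cv2.resize(cv2.imread('pics/w1.png')[:270],(800,337),interpolation=cv2.INTER_CUBIC))
```

```text
(no output)
```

View pics/w1b.png

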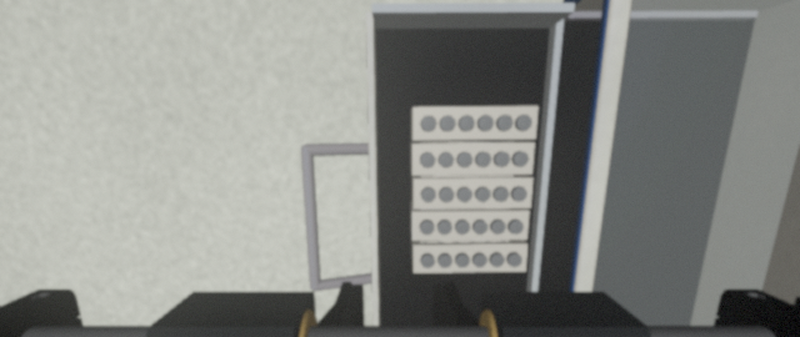

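View pics/s1c.png

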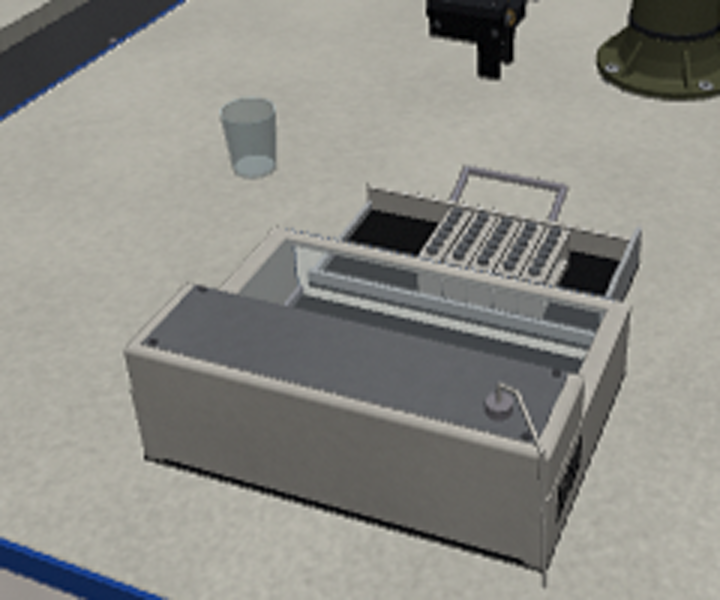

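The wrist view shows the tray fully out. The row spans (412,106)–(538,105) at the plate end and (413,272)–(527,272) at the push end, and it is close to square. The stop-plate top is at v≈10.

Run:
```python
from h import *
yaw=np.radians(2.5); X=np.array([np.cos(yaw),np.sin(yaw)]);Y=np.array([-X[1],X[0]])
L=[('c1 L-front',412,106,.064),('c1 L-rear',538,105,.064),('c5 R-front',413,272,.064),('c5 R-rear',527,272,.064),
('c1R f',412,140,.064),('c3R f',412,207,.064),('plate outer L',374,10,.066),('plate in f',376,14,.066),('plate in r',556,14,.066),('plate foot f',379,29,.016),('plate foot r',549,28,.016),
('panel top f',372,250,.047),('panel top f up',373,30,.047),('panel in',380,320,.047),('rear lip up',560,30,.031),('rear lip lo',534,280,.031),('handle L',303,147,.06),('handle R',315,288,.06)]
for n,u,v,z in L:
    p=pt('w1',u/1.25,v/1.25,z); print(n,p, 'tray-rot', np.round([p[:2]@X,p[:2]@Y],4))
f=lambda u,v:(160+u/3,120+v/3)
print('beaker base',pt('s1',*f(254,166),0), 'c5 R', pt('s1',*f(440,208),.064),pt('s1',*f(424,252),.064))
```

```text
c1 L-front [0.5594 0.0353 0.064 ] tray-rot [0.5604 0.0109]
c1 L-rear [0.6589 0.0404 0.064 ] tray-rot [0.66   0.0116]
c5 R-front [ 0.5676 -0.1038  0.064 ] tray-rot [ 0.5625 -0.1285]
c5 R-rear [ 0.6683 -0.0993  0.064 ] tray-rot [ 0.6633 -0.1284]
c1R f [0.5607 0.0093 0.064 ] tray-rot [ 0.5606 -0.0152]
c3R f [ 0.5636 -0.0456  0.064 ] tray-rot [ 0.5611 -0.0701]
plate outer L [0.5276 0.1015 0.066 ] tray-rot [0.5315 0.0784]
plate in f [0.5291 0.0989 0.066 ] tray-rot [0.5329 0.0757]
plate in r [0.6629 0.1046 0.066 ] tray-rot [0.6668 0.0756]
plate foot f [0.529  0.0997 0.016 ] tray-rot [0.5328 0.0765]
plate foot r [0.6753 0.1067 0.016 ] tray-rot [0.6793 0.0771]
panel top f [ 0.5299 -0.0902  0.047 ] tray-rot [ 0.5255 -0.1132]
panel top f up [0.5259 0.0921 0.047 ] tray-rot [0.5294 0.0691]
panel in [ 0.5394 -0.1601  0.047 ] tray-rot [ 0.5319 -0.1835]
rear lip up [0.6797 0.1021 0.031 ] tray-rot [0.6835 0.0724]
rear lip lo [ 0.6878 -0.1186  0.031 ] tray-rot [ 0.682  -0.1485]
handle L [ 4.715e-01 -3.000e-04  6.000e-02] tray-rot [ 0.471  -0.0209]
handle R [ 0.4799 -0.1244  0.06  ] tray-rot [ 0.474  -0.1452]
beaker base [ 0.4884 -0.4143  0.    ] c5 R [ 0.5726 -0.1131  0.064 ] [ 0.6566 -0.0939  0.064 ]
```

Request:
{"name": "step_arm", "arguments": {
  "delta_pos": [
    [-0.2,0.15,0],
    [-0.415,0.315,0.1],
    [-0.415,0.315,0.3],
    [-0.415,0.315,0.5],
    [-0.415,0.315,0.7],
    [-0.415,0.315,0.9],
    [-0.415,0.315,0.9]
  ],
  "rot": [
    [0,0,0],
    [0,0,0],
    [0,0,0],
    [0,0,0],
    [0,0,0],
    [0,0,0],
    [0,0,0]
  ],
  "gripper": [0.15,0.15,0.15,0.15,0.15,0.15,0.15]
}}

```text
time_s: 7.62
tool_pos: [0.6155, -0.1378, 0.0675]
tool_rot: [-179.5, -0.1, 92.5]
force: [0.2, 0.9, -0.5]
grip_width: 0.0499
grasp_force: 0.0
```

Request:
{"name": "step_arm", "arguments": {
  "delta_pos": [
    [0,0,0.06],
    [0,0,0.11],
    [0,0,0.155],
    [0,0,0.155],
    [0,0,0.155]
  ],
  "rot": [
    [0,0,0],
    [0,0,0],
    [0,0,0],
    [0,0,0],
    [0,0,0]
  ],
  "gripper": [0.15,0.15,0.15,0.15,0.15]
}}

```text
time_s: 8.25
tool_pos: [0.62, -0.1385, 0.041]
tool_rot: [180.0, 0.0, 92.5]
force: [0.8, -0.7, 0.5]
grip_width: 0.05
grasp_force: 0.0
```

Run:
```python
from h import *
snap('wrist','w2'); snap('scene','s2'); snap('side','d2')
a=cv2.resize(cv2.imread('pics/d2.png')[130:260,170:370],(600,390),interpolation=cv2.INTER_CUBIC)
b=cv2.resize(cv2.imread('pics/w2.png')[:240],(560,210))
c=np.zeros((600,600,3),np.uint8);c[:390]=a;c[390:,:560]=b
cv2.imwrite('pics/m2.png',c)
```

```text
(no output)
```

View pics/m2.png

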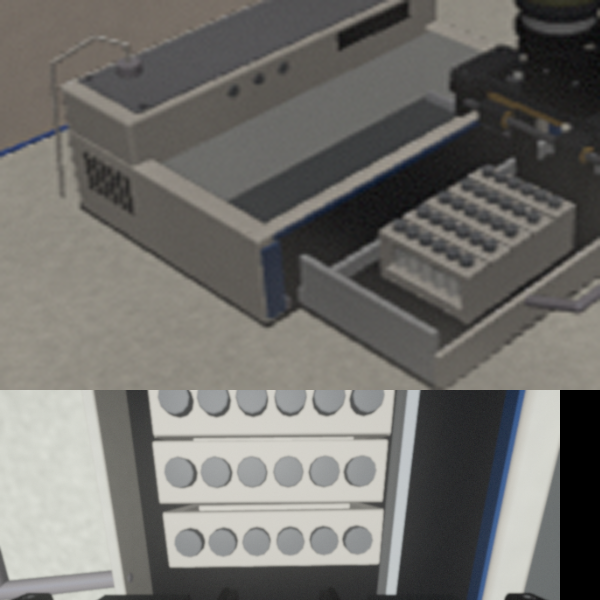

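The row stands square and the fingers are clear behind cassette 5, so I'll push.

Request:
{"name": "step_arm", "arguments": {
  "delta_pos": [
    [0.03,0,0],
    [0.06,0,0],
    [0.08,0,0],
    [0.095,0,0],
    [0.11,0,0],
    [0.12,0,0],
    [0.13,0,0],
    [0.14,0,0],
    [0.15,0,0],
    [0.16,0,0],
    [0.17,0,0],
    [0.18,0,0],
    [0.19,0,0],
    [0.2,0,0],
    [0.21,0,0],
    [0.22,0,0],
    [0.23,0,0],
    [0.24,0,0],
    [0.25,0,0],
    [0.26,0,0]
  ],
  "rot": [
    [0,0,0],
    [0,0,0],
    [0,0,0],
    [0,0,0],
    [0,0,0],
    [0,0,0],
    [0,0,0],
    [0,0,0],
    [0,0,0],
    [0,0,0],
    [0,0,0],
    [0,0,0],
    [0,0,0],
    [0,0,0],
    [0,0,0],
    [0,0,0],
    [0,0,0],
    [0,0,0],
    [0,0,0],
    [0,0,0]
  ],
  "gripper": [0.15,0.15,0.15,0.15,0.15,0.15,0.15,0.15,0.15,0.15,0.15,0.15,0.15,0.15,0.15,0.15,0.15,0.15,0.15,0.15]
}}

```text
time_s: 10.9
tool_pos: [0.6174, -0.0864, 0.0406]
tool_rot: [180.0, 0.0, 92.5]
force: [-0.2, -2.2, -0.7]
grip_width: 0.0502
grasp_force: 1.1
```

Run:
```python
from h import *
snap('wrist','w3'); snap('side','d3')
a=cv2.resize(cv2.imread('pics/d3.png')[130:260,170:370],(600,390),interpolation=cv2.INTER_CUBIC)
b=cv2.resize(cv2.imread('pics/w3.png')[:240],(560,210))
c=np.zeros((600,600,3),np.uint8);c[:390]=a;c[390:,:560]=b
cv2.imwrite('pics/m3.png',c)
```

```text
(no output)
```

View pics/m3.png

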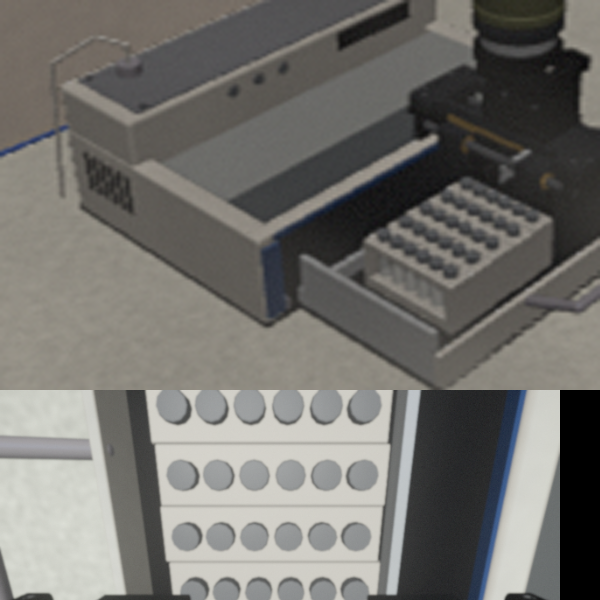

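The row has closed up into one straight block. Continuing.

Request:
{"name": "step_arm", "arguments": {
  "delta_pos": [
    [0.01,0,0],
    [0.022,0,0],
    [0.034,0,0],
    [0.046,0,0],
    [0.058,0,0],
    [0.07,0,0],
    [0.082,0,0],
    [0.094,0,0],
    [0.106,0,0],
    [0.118,0,0],
    [0.13,0,0],
    [0.142,0,0],
    [0.154,0,0],
    [0.166,0,0],
    [0.178,0,0],
    [0.19,0,0],
    [0.2,0,0],
    [0.21,0,0],
    [0.215,0,0],
    [0.22,0,0]
  ],
  "rot": [
    [0,0,0],
    [0,0,0],
    [0,0,0],
    [0,0,0],
    [0,0,0],
    [0,0,0],
    [0,0,0],
    [0,0,0],
    [0,0,0],
    [0,0,0],
    [0,0,0],
    [0,0,0],
    [0,0,0],
    [0,0,0],
    [0,0,0],
    [0,0,0],
    [0,0,0],
    [0,0,0],
    [0,0,0],
    [0,0,0]
  ],
  "gripper": [0.15,0.15,0.15,0.15,0.15,0.15,0.15,0.15,0.15,0.15,0.15,0.15,0.15,0.15,0.15,0.15,0.15,0.15,0.15,0.15]
}}

```text
time_s: 13.5
tool_pos: [0.6155, -0.0425, 0.0406]
tool_rot: [180.0, 0.0, 92.5]
force: [0.0, -1.9, -0.7]
grip_width: 0.0499
grasp_force: 1.1
```

Request:
{"name": "step_arm", "arguments": {
  "delta_pos": [
    [0.005,0,0],
    [0.01,0,0],
    [0.015,0,0],
    [0.02,0,0],
    [0.025,0,0],
    [0.025,0,0]
  ],
  "rot": [
    [0,0,0],
    [0,0,0],
    [0,0,0],
    [0,0,0],
    [0,0,0],
    [0,0,0]
  ],
  "gripper": [0.15,0.15,0.15,0.15,0.15,0.15]
}}

```text
time_s: 14.25
tool_pos: [0.6153, -0.0386, 0.0406]
tool_rot: [180.0, 0.1, 92.5]
force: [0.4, -5.9, -0.8]
grip_width: 0.05
grasp_force: 2.5
```

Request:
{"name": "step_arm", "arguments": {
  "delta_pos": [
    [0.005,0,0],
    [0.01,0,0],
    [0.01,0,0]
  ],
  "rot": [
    [0,0,0],
    [0,0,0],
    [0,0,0]
  ],
  "gripper": [0.15,0.15,0.15]
}}

```text
time_s: 14.62
tool_pos: [0.6154, -0.0385, 0.0407]
tool_rot: [180.0, 0.2, 92.4]
force: [0.3, -8.7, -0.4]
grip_width: 0.0502
grasp_force: 4.1
```

Run:
```python
from h import *
snap('wrist','w4'); snap('side','d4')
a=cv2.resize(cv2.imread('pics/d4.png')[130:260,170:370],(600,390),interpolation=cv2.INTER_CUBIC)
b=cv2.resize(cv2.imread('pics/w4.png')[:240],(560,210))
c=np.zeros((600,600,3),np.uint8);c[:390]=a;c[390:,:560]=b
cv2.imwrite('pics/m4.png',c)
```

```text
(no output)
```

View pics/m4.png

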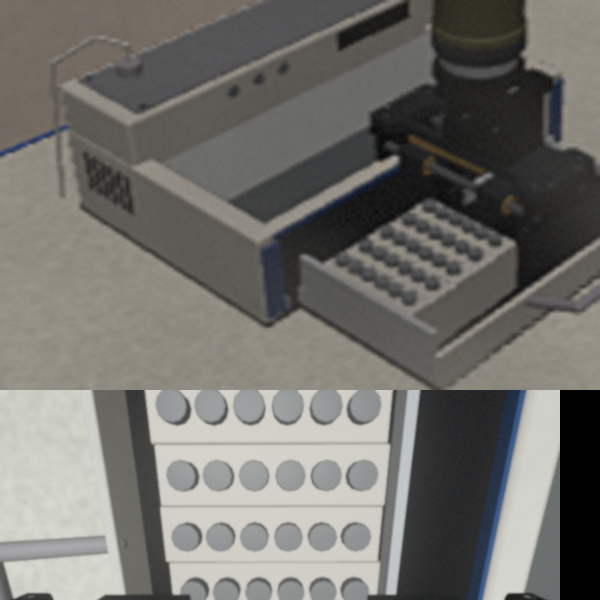

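The row is hard against the plate: force is rising and the tool no longer advances. I'll back off, lift and check.

Request:
{"name": "step_arm", "arguments": {
  "delta_pos": [
    [-0.02,0,0],
    [-0.05,0,0],
    [-0.1,0,0],
    [-0.16,0,0],
    [-0.2,0,-0.1],
    [-0.2,0,-0.35],
    [-0.2,-0.1,-0.6],
    [-0.1,-0.3,-0.85],
    [0.1,-0.3,-1],
    [0.1,-0.3,-1],
    [0.1,-0.3,-1]
  ],
  "rot": [
    [0,0,0],
    [0,0,0],
    [0,0,0],
    [0,0,0],
    [0,0,0],
    [0,0,0],
    [0,0,0],
    [0,0,0],
    [0,0,0],
    [0,0,0],
    [0,0,0]
  ],
  "gripper": [0.15,0.15,0.15,0.15,0.15,0.15,0.15,0.15,0.15,0.15,0.15]
}}

```text
time_s: 16.1
tool_pos: [0.5544, -0.0189, 0.2414]
tool_rot: [179.9, 0.0, 92.5]
force: [-0.1, -0.7, -0.1]
grip_width: 0.05
grasp_force: 0.0
```

Run:
```python
from h import *
snap('wrist','w5')
cv2.imwrite('pics/w5b.png',cv2.resize(cv2.imread('pics/w5.png')[:300],(800,375),interpolation=cv2.INTER_CUBIC))
```

```text
(no output)
```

View pics/w5b.png

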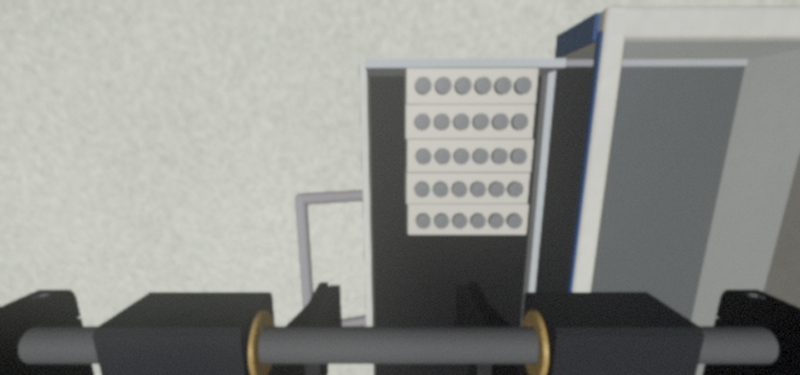

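The row is square and tight against the plate: its edges run from v=69 to 235, and the plate is at v≈68. I'll check the numbers, including the tray's position.

Run:
```python
from h import *
yaw=np.radians(2.5); X=np.array([np.cos(yaw),np.sin(yaw)]);Y=np.array([-X[1],X[0]])
for n,u,v,z in [('handle L',297,197,.06),('panel',365,150,.047),('plate',400,68,.066),('c1L',406,69,.064),('c5R',409,235,.064),('c1f',405,85,.064),('c2f',405,121,.064),('c3f',407,155,.064),('c4f',406,187,.064),('c5f',408,220,.064)]:
    p=pt('w5',u/1.25,v/1.25,z)[:2]; print(n,np.round([p@X,p@Y],4))
```

```text
handle L [ 0.4709 -0.0218]
panel [0.5271 0.0155]
plate [0.5561 0.0763]
c1L [0.5606 0.0759]
c5R [ 0.5637 -0.0533]
c1f [0.5599 0.0646]
c2f [0.56   0.0384]
c3f [0.5617 0.0124]
c4f [ 0.5611 -0.013 ]
c5f [ 0.5628 -0.0405]
```

The row is 129 mm long (five cassettes make 130), it touches the plate, the cassettes line up within about 3 mm, and the handle hasn't moved.

```bash
python3 -c "
from cell import env
print(env.sign_off())"
```

```text
the job is handed in; nothing more can be done
None
```

The job is handed in, with no verdict returned: the tray is out at its stop, the five cassettes stand tight against the stop plate (in line within about 3 mm by camera), and the arm kept clear of the bottle, beaker and carton.

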